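# Hang the hooked bracket on the slotted upright of a welding bench

### The job

Hang the bracket that has two hook tabs on the slotted upright: put both tabs through the two slots from the front, then press it firmly down so the hooks drop behind the plate and lock, with the tabs fully home on the bottoms of the slots. Let go of it, and leave the plain bracket without tabs where it is.

Things in the scene. Friction and masses are not known exactly. Their poses are not given: they have to be found in the camera images.
- bracket_grip (a point): Hooked bracket, bare steel, 0.35 to 0.57 kg, standing as it will hang: centre of its tube, 110 mm long (x -49 to 61), 30 wide (y), 50 high (z -25 to 25). Grip it here across y, from above. x points from the back plate along the tube, z up. Back plate 6 thick, 100 wide, 60 high (z -25 to 35), rear face at x -55. End plate at x 61 to 66, 12 above the tube.
- bracket_tabs (a point): Point on the back plate's rear face of the hooked bracket midway between its two hook tabs, at the underside of their necks (x -55, z 7 from bracket_grip, same axes). Tabs at y 38 and -38, 12 mm wide, reach back to x -27. Each: a neck 10 high, then a lip slanting down and back to z -22. Gap from back plate to lip: 10 at the neck, 22 at the lip's tip.
- upright: Fixed grey steel plate 8 mm thick, 140 wide, 186 high, foot behind. Origin: middle of its front face at bench level; x out of the front (where the bracket hangs), z up. Two through slots at y 38 and -38, 34 wide, z 120 to 174, free behind. Tabs enter with bracket_tabs at z 142 to 164; fully home, bracket_tabs is at x 0 to 2, y 0, z 120, axes parallel. Firm push down: 10 to 20 N.
- plain_grip (a point): The same point on a bystander bracket with the same tube and plates, but its back plate is flat, with two dark bolt holes and no hook tabs. Leave it alone.
Not all that is in view belongs to the job. What is shaped like the part that bears bracket_grip but pink or purple is not meant.

How it is judged (in metres and radians):
On the way:
1. with the hooks down in the slots, the bracket is pressed on the upright with more than 8 N (z of bracket_grip in the frame of upright below 0.121 m and x of bracket_grip in the frame of upright between 0.045 and 0.068 m and contact force between bracket and upright above 8 N), for 0.05 s.
At the end, for the whole second after the job is handed in: The hooked bracket hangs at rest by both tabs: its grip point at z 100 to 121 mm in the upright's frame (home 113), 45 to 66 mm out from the front face, within 20 mm of the middle, tilted less than 10 degrees and turned less than 10 degrees from the upright's facing (z of bracket_grip in the frame of upright between 0.1 and 0.121 m and x of bracket_grip in the frame of upright between 0.045 and 0.066 m and y of bracket_grip in the frame of upright between -0.02 and 0.02 m and angle between bracket_grip's own z axis and vertical below 0.17 rad and angle between the x axis of bracket_grip and the x axis of upright, either way round below 0.17 rad and linear speed of bracket below 0.02 m/s); the robot touches nothing.
It fails at once if the plain bracket is moved by more than 30 mm (distance of plain_grip from where it was at the start of the episode above 0.03 m).
It also fails if it takes over 54 s, if anything falls off the work surface, if the arm or the gripper's body presses on something with over 40 N, if the wrist force passes 120 N, or if a joint passes its speed limit or range.

### The arm

A 6-joint arm with a two-finger parallel gripper is mounted at the origin on the work surface. World frame = base frame: x ahead of the robot, y to its left, z up, the work surface at z = 0. Lengths are in mm, angles in degrees, forces in N, time in s.
With the tool pointing down it reaches from about 300 to 775 mm from the base axis. Payload 14.6 kg.
Tool frame: the origin (TCP) lies on the centre line of the jaws, within the pads' length; the fingertips stand 22 mm ahead of it and the grasp point (between the pads) lies 3 mm ahead of it; z points along the fingers, y is the direction in which the jaws open and shut (so a half turn about z gives the same grasp; the last joint's range is limited). The gripper opens to 94 mm and grips with 3 to 60 N. Pads are 16 mm wide; open, the fingers measure 119 mm over their backs; the gripper's body (75 mm by 177 mm) begins 78 mm behind the grasp point.
Start: joints at [-72.8, 17.183, 87.147, -0, 75.671, -3.816], TCP at [197.239, -513.406, 227.446] pointing down, gripper open.
Joint ranges: [-173.82, 173.82], [-45.26, 126.66], [13.44, 144.39], [-59.66, 239.66], [0, 175.72], [-146.38, 146.38]. Speed limits (degrees/s): [127.2, 127.2, 147.25, 180, 180, 180].

### API

Orientations are given as a 3x3 rotation matrix whose columns are the frame's x, y, z axes.
In Python, from bench import get_obs, imaging, ticket gives the robot as it stands.
- The arm moves only by the tool send_rows, never from a script. Its argument "targets" is a list of rows, each a list of 3 entries, a list of its own where there are three numbers: the closure, from -1 (fully open) to 1 (shut), then the shift along the world's x, y, z scaled (see below), then the turn, a rotation vector about the world's x, y, z scaled (see below). A call has 1 to 8 rows; each row shifts and turns the commanded pose from where the row before left it; what a row does not reach is not made up. The controller multiplies each number of a shift by 25 mm and each number of a turn by 4 degrees. A row lasts 1/12 s, in which the tool goes at most 41.7 mm and 7.16 degrees, less where a joint would pass 70% of its speed; a pose out of reach is approached as far as the arm can. A call with a number of a shift or a turn outside -1 to 1 is refused whole. A call with a gripper value outside its range is refused whole. The fingers move at their own pace and stop on an object; "newtons" is the grip in N (left out, the last holds). Time passes only in rows, so rows that do not move let the fingers close. It gives the time, the measured TCP pose, the force and the opening at its end, in the units of the state.
- get_obs(): the state, without advancing time (a new reading comes with each control period).
- imaging.camera(name): name is "scene" or "top" or "wrist"; returns a dict with "frame" (480x640x3 uint8, red, green, blue), "fx", "fy", "cx", "cy" (pixels), "T" (4x4, takes a point from camera to world coordinates); the wrist camera has in their place "T_tool_cam" (4x4, takes a point from camera to tool coordinates, whose origin is the TCP and whose axes are the flange's). Camera axes: x right, y up, looking along -z (the intrinsics and any distortion apply to the point x, -y, -z); pixel columns grow to the right and rows downward; lengths in mm; the calibration is good to about 2 mm. The wrist camera is an equidistant fisheye: a pixel r from the principal point sees the ray r / f radians off the axis. A picture is of the moment at which its call begins: read the wrist's pose just before it. There is no depth.
- ticket.finish_job(): hands the job in, once; it reports no verdict.
The state is a dict: "clock": time; "joint_positions": joint angles; "qvel": joint speeds; "tau": joint torques, N m; "tool_pos": TCP position; "eef_rot": TCP orientation; "force": force on the tool from outside, world axes, zero at the start; "wrist_torque": the same for the moment, N m; "grip_width": opening from 0.0 (shut) to 1.0 (fully open).
Only numpy, scipy, OpenCV 4.12 (cv2) and the standard library are available. Lean on these libraries where they do the work, as an engineer would, in place of code of your own. Each camera call takes 0.05 s, during which the arm holds its last target.

## Working session

There is one attempt and no reset: what is moved stays moved. The work goes in short steps, Python scripts to look and compute and a tool call to move; the robot and the scene stay as the last step left them, time stands still between calls to the robot, and variables do not carry over. Pictures are saved under pics/ and viewed, and the job is handed in when it is done.

Besides the shell and the picture viewer there is one more tool, called by a JSON object that holds its "fn" and its "kwargs", one argument or row to a line. send_rows: Moves the arm, as the interface text tells. Shifts and turns lie within -1 to 1; 1 stands for 25 mm of shift or 4 degrees of turn. Its arguments: {"type":"object","properties":{"targets":{"type":"array"},"newtons":{"type":"number"}},"required":["targets"]}

```bash
ls; mkdir -p pics; python3 - <<'E'
from bench import get_obs, imaging
import cv2, numpy as np
o=get_obs();print(o)
for n in ["scene","top","wrist"]:
    c=imaging.camera(n);cv2.imwrite(f"pics/{n}0.png",c["frame"][:,:,::-1]);print(n,{k:(np.round(v,3).tolist() if k!="frame" else 0) for k,v in c.items()})
E
```

```text
pics
{'clock': 0.0, 'joint_positions': array([-7.28003385e+01,  1.72163173e+01,  8.71804341e+01, -5.81717918e-04,
        7.56712516e+01, -3.81575227e+00]), 'qvel': array([ 0.11013721,  0.10140383,  0.04371302, -0.01060024,  0.11138459,
        0.03777287]), 'tau': array([ 1.34010730e-03, -5.31801724e+01, -3.52733302e+01,  7.09013594e-02,
        2.43357383e-02, -5.32563092e-05]), 'tool_pos': array([ 197.16485051, -513.18522602,  226.87873894]), 'eef_rot': array([[ 9.33483094e-01,  3.58621226e-01, -3.60359628e-04],
       [ 3.58621400e-01, -9.33482411e-01,  1.13089148e-03],
       [ 6.91723150e-05, -1.18490075e-03, -9.99999296e-01]]), 'force': array([-0.2688764 , -0.04200052, -0.3222792 ]), 'wrist_torque': array([-0.04246853, -0.01385671, -0.00838411]), 'grip_width': 1.0006827059713208}
scene {'frame': 0, 'fx': 503.95, 'fy': 503.95, 'cx': 317.401, 'cy': 233.912, 'T': [[0.323, -0.536, 0.78, 1261.101], [0.946, 0.192, -0.26, -242.441], [-0.01, 0.822, 0.569, 555.465], [0.0, 0.0, 0.0, 1.0]]}
top {'frame': 0, 'fx': 488.44, 'fy': 488.44, 'cx': 317.632, 'cy': 234.507, 'T': [[0.011, 0.984, -0.176, 429.536], [-0.999, 0.003, -0.041, -27.588], [-0.04, 0.177, 0.983, 850.404], [0.0, 0.0, 0.0, 1.0]]}
wrist {'frame': 0, 'fx': 371.648, 'fy': 371.648, 'cx': 316.887, 'cy': 234.8, 'T_tool_cam': [[0.001, 0.972, 0.234, 68.53], [1.0, -0.001, 0.001, -0.805], [0.001, 0.234, -0.972, -156.196], [0.0, 0.0, 0.0, 1.0]]}
```

View pics/scene0.png

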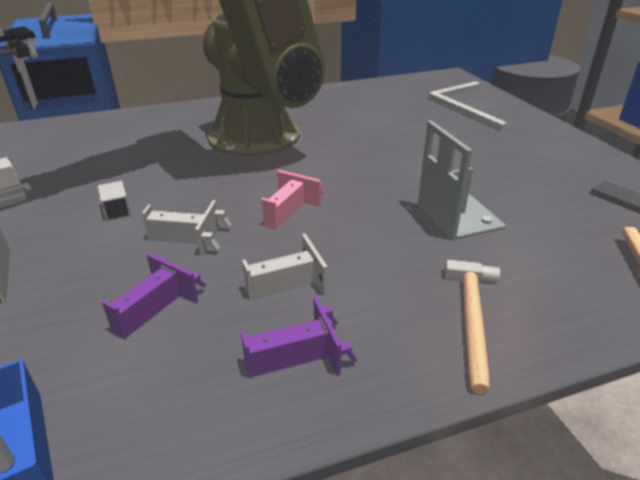

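View pics/top0.png

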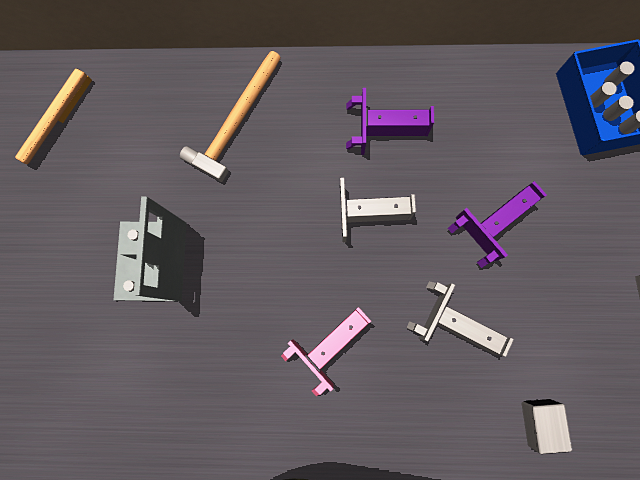

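View pics/wrist0.png

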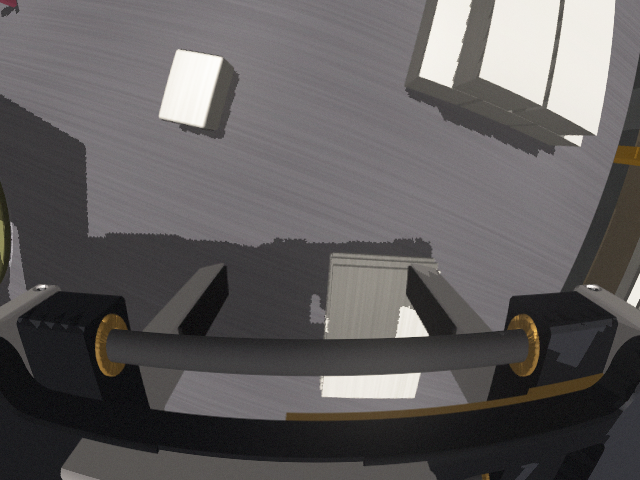

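Candidates in the top view: bare-steel bracket with tabs (465,320); plain steel bracket without tabs (380,210); purple ones (395,120) and (500,225); pink one (330,350). The choice is the one at (465,320). I'll check it in a crop and measure it.

```bash
cat > h.py <<'E'
from bench import get_obs, imaging
import cv2, numpy as np
def ray(c,u,v):
    d=np.array([(u-c["cx"])/c["fx"],-(v-c["cy"])/c["fy"],-1.]); T=np.array(c["T"]); return T[:3,3],T[:3,:3]@d
def onz(c,u,v,z):
    p,d=ray(c,u,v); return p+d*(z-p[2])/d[2]
def proj(c,P):
    T=np.array(c["T"]); q=T[:3,:3].T@(np.array(P)-T[:3,3]); return np.array([c["cx"]+c["fx"]*q[0]/-q[2], c["cy"]-c["fy"]*q[1]/-q[2]])
def crop(c,x,y,w,h,s,name,pts=[]):
    im=c["frame"][y:y+h,x:x+w,::-1].copy(); im=cv2.resize(im,None,fx=s,fy=s,interpolation=cv2.INTER_CUBIC)
    for p in pts: cv2.circle(im,(int((p[0]+.5-x)*s),int((p[1]+.5-y)*s)),3,(0,0,255),-1)
    cv2.imwrite("pics/"+name,im)
E
python3 - <<'E'
from h import *
c=imaging.camera("top"); s=imaging.camera("scene")
crop(c,395,270,130,100,6,"ct.png"); crop(c,100,185,120,130,4.5,"cu.png"); crop(s,400,110,120,135,4.4,"su.png");crop(s,130,190,110,70,7,"sb.png")
E
```

```text
(no output)
```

View pics/ct.png

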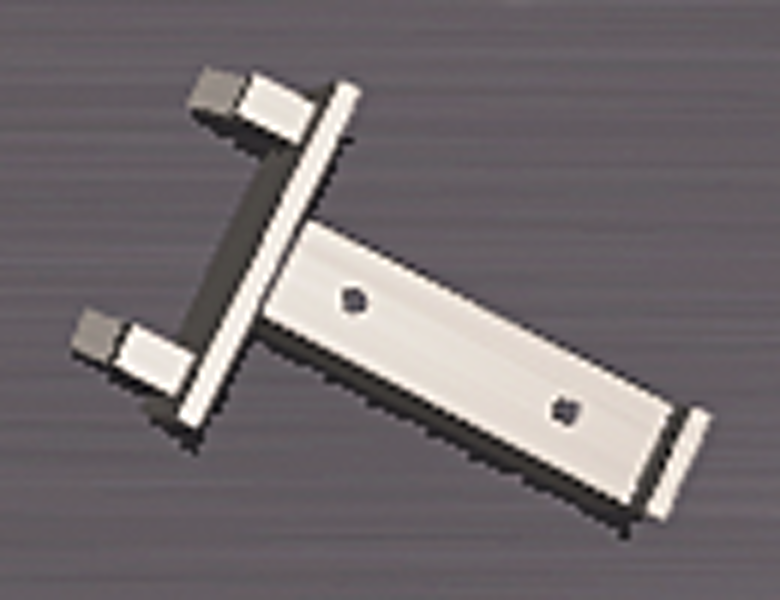

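View pics/cu.png

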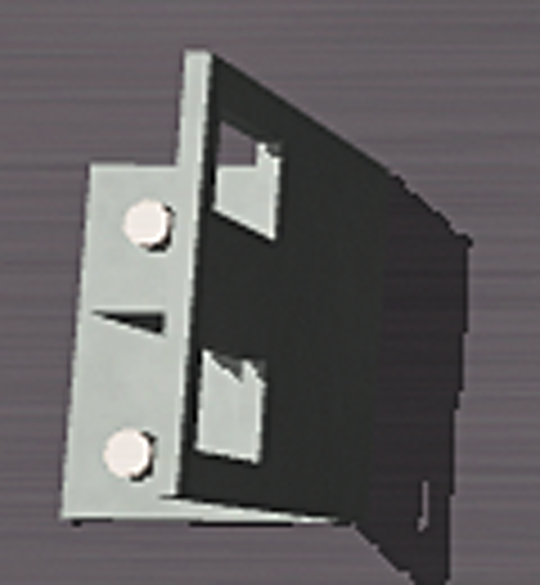

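View pics/su.png

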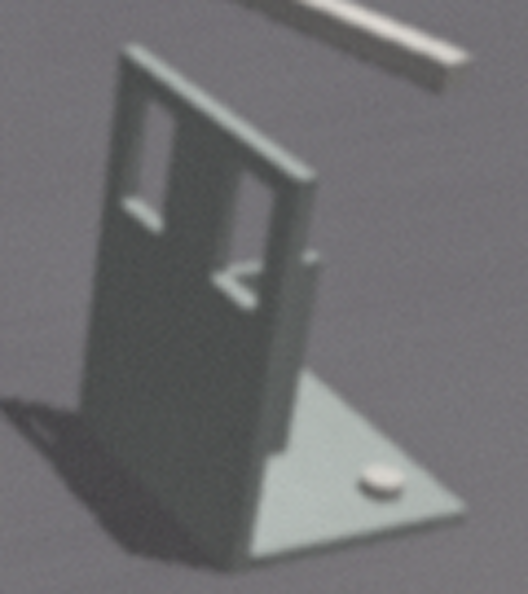

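View pics/sb.png

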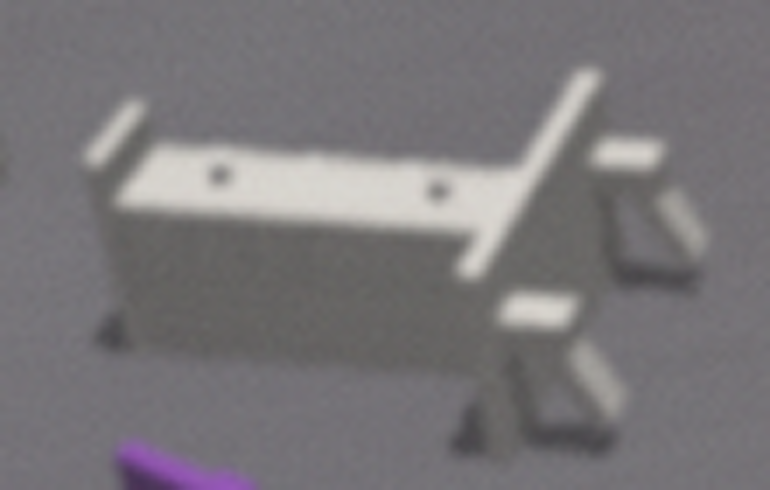

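```bash
python3 - <<'E'
from h import *
c=imaging.camera("top"); s=imaging.camera("scene")
f=lambda x,y,ox,oy,k:(ox+(x+.5)/k-.5,oy+(y+.5)/k-.5)
b=lambda x,y,z:onz(c,*f(x,y,395,270,6),z)
u=lambda x,y,z:onz(c,*f(x,y,100,185,4.5),z)
bp=[b(335,80,60),b(360,90,60),b(203,430,60),b(178,418,60)]
ep=[b(690,407,62),b(713,415,62),b(665,521,62),b(648,512,62)]
print(np.round(bp,1),np.round(ep,1))
rear=(bp[0]+bp[3])/2; end=(ep[1]+ep[2])/2; d=end-rear;d[2]=0
print("len (121)",np.linalg.norm(d),"width100",np.linalg.norm(bp[0]-bp[3]),"thick",np.linalg.norm(bp[0]-bp[1]))
ax=np.degrees(np.arctan2(d[1],d[0])); 
e=bp[0]-bp[3]; print("axis",ax,"from plate",np.degrees(np.arctan2(e[1],e[0]))-90)
print("grip",rear+d/np.linalg.norm(d)*55)
U=[u(186,51,186),u(212,54,186),u(184,497,186),u(161,494,186)]
print(np.round(U,1)); e=U[1]-U[2]; print("w140",np.linalg.norm(e),"thick",np.linalg.norm(U[0]-U[1]),"x axis",np.degrees(np.arctan2(e[1],e[0]))-90,"mid",(U[1]+U[2])/2)
g=lambda x,y:(400+(x+.5)/4.4-.5,110+(y+.5)/4.4-.5)
S=[onz(s,*g(x,y),186) for x,y in [(125,48),(296,184),(316,178),(138,42)]]
print("scene upright",np.round(S,1),"mid front",(S[0]+S[1])/2, np.degrees(np.arctan2(*(S[0]-S[1])[[1,0]]))-90)
g=lambda x,y,z:onz(s,130+(x+.5)/7-.5,190+(y+.5)/7-.5,z)
print("scene bp",np.round([g(582,68,60),g(602,74,60),g(479,280,60),g(456,272,60)],1), "ep",np.round([g(138,97,62),g(84,158,62)],1))
E
```

```text
[[ 493.3 -207.7   60. ]
 [ 490.6 -214.2   60. ]
 [ 401.6 -170.2   60. ]
 [ 404.6 -163.8   60. ]] [[ 409.  -295.4   62. ]
 [ 407.1 -301.2   62. ]
 [ 380.1 -287.4   62. ]
 [ 382.3 -283.2   62. ]]
len (121) 121.7830307583805 width100 98.9681371834278 thick 6.99751544301902
axis -117.01288623892559 from plate -116.36461167992059
grip [ 423.93476307 -234.77165267   60.        ]
[[603.5 252.8 186. ]
 [602.5 244.4 186. ]
 [463.3 242.8 186. ]
 [464.1 250.  186. ]]
w140 139.24730720267584 thick 8.485193362177146 x axis -89.35931845129933 mid [532.89552949 243.57828078 186.        ]
scene upright [[467.4 246.3 186. ]
 [609.2 240.8 186. ]
 [607.2 250.8 186. ]
 [463.4 254.9 186. ]] mid front [538.28977244 243.52506905 186.        ] 87.75881435978934
scene bp [[ 402.8 -168.    60. ]
 [ 407.9 -163.4   60. ]
 [ 498.3 -209.2   60. ]
 [ 492.7 -214.2   60. ]] ep [[ 380.6 -284.6   62. ]
 [ 408.  -300.    62. ]]
```

The crop confirms a bare-steel bracket with two hook tabs. Both views agree on its position: grip at about (424, -235), axis at -117°. The upright's front face is at about (535, 243.5), facing -y. I'll move above the grip next.

{"fn": "send_rows", "kwargs": {
  "targets": [
    [-1,[0.757,0.927,0],[0,0,0.875]],
    [-1,[0.757,0.927,0],[0,0,0.875]],
    [-1,[0.757,0.927,0],[0,0,0.875]],
    [-1,[0.757,0.927,0],[0,0,0.875]],
    [-1,[0.757,0.927,0],[0,0,0.875]],
    [-1,[0.757,0.927,0],[0,0,0.875]],
    [-1,[0.757,0.927,-0.25],[0,0,0.875]],
    [-1,[0.757,0.927,-0.25],[0,0,0.875]]
  ],
  "newtons": 40
}}

```text
clock: 1.02
tool_pos: [349.4, -326.8, 215.1]
eef_rot: [[0.654, 0.757, 0.001], [0.757, -0.654, -0.001], [-0.0, 0.001, -1.0]]
force: [-0.2, -0.4, -0.2]
grip_width: 1.004
```

{"fn": "send_rows", "kwargs": {
  "targets": [
    [-1,[0.757,0.927,-0.5],[0,0,0.875]],
    [-1,[0.757,0.927,-0.5],[0,0,0.875]],
    [-1,[0.757,0.927,-0.6],[0,0,0.875]],
    [-1,[0.757,0.927,-0.6],[0,0,0.875]],
    [-1,[0,0,0],[0,0,0]],
    [-1,[0,0,0],[0,0,0]]
  ]
}}

```text
clock: 1.52
tool_pos: [424.6, -234.4, 159.4]
eef_rot: [[0.452, 0.892, -0.001], [0.892, -0.452, 0.001], [0.0, -0.001, -1.0]]
force: [0.3, -0.0, 0.1]
grip_width: 0.999
```

```bash
python3 - <<'E'
from h import *
o=get_obs();print(o["tool_pos"],o["eef_rot"],o["clock"])
c=imaging.camera("wrist");cv2.imwrite("pics/w1.png",c["frame"][:,:,::-1])
c=imaging.camera("top");cv2.imwrite("pics/t1.png",c["frame"][:,:,::-1])
E
```

```text
[ 424.59171118 -234.36355893  159.40311225] [[ 4.51945844e-01  8.92044540e-01 -1.22147315e-03]
 [ 8.92045375e-01 -4.51945332e-01  6.82736198e-04]
 [ 5.69920103e-05 -1.39816926e-03 -9.99999021e-01]] 1.5167
```

View pics/w1.png

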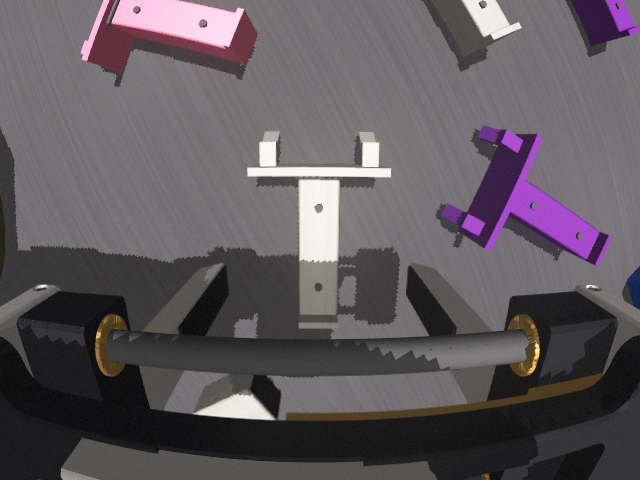

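View pics/t1.png

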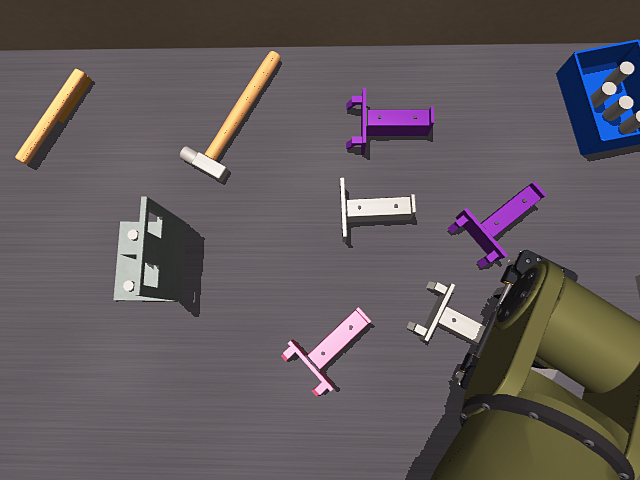

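The bracket sits centred and aligned in the wrist view (tube at column 319, back plate at row 172). I'll go down and grip it.

{"fn": "send_rows", "kwargs": {
  "targets": [
    [-1,[0,0,-0.9],[0,0,0]],
    [-1,[0,0,-0.9],[0,0,0]],
    [-1,[0,0,-0.9],[0,0,0]],
    [-1,[0,0,-0.9],[0,0,0]],
    [-1,[0,0,-0.9],[0,0,0]],
    [-1,[0,0,-0.5],[0,0,0]],
    [-1,[0,0,0],[0,0,0]],
    [1,[0,0,0],[0,0,0]]
  ],
  "newtons": 55
}}

```text
clock: 2.28
tool_pos: [424.1, -236.2, 35.4]
eef_rot: [[0.455, 0.89, 0.0], [0.89, -0.455, -0.0], [-0.0, 0.0, -1.0]]
force: [0.3, 0.5, 0.5]
grip_width: 0.961
```

{"fn": "send_rows", "kwargs": {
  "targets": [
    [1,[0,0,0],[0,0,0]],
    [1,[0,0,0],[0,0,0]],
    [1,[0,0,0],[0,0,0]],
    [1,[0,0,0],[0,0,0]],
    [1,[0,0,0],[0,0,0]],
    [1,[0,0,0],[0,0,0]],
    [1,[0,0,0],[0,0,0]],
    [1,[0,0,0],[0,0,0]]
  ]
}}

```text
clock: 2.95
tool_pos: [424.4, -235.3, 35.0]
eef_rot: [[0.454, 0.891, 0.0], [0.891, -0.454, -0.0], [0.0, 0.0, -1.0]]
force: [-0.2, -0.8, 0.5]
grip_width: 0.402
```

{"fn": "send_rows", "kwargs": {
  "targets": [
    [1,[0,0,0],[0,0,0]],
    [1,[0,0,0],[0,0,0]],
    [1,[0,0,0],[0,0,0]],
    [1,[0,0,0],[0,0,0]],
    [1,[0,0,0],[0,0,0]]
  ]
}}

```text
clock: 3.37
tool_pos: [424.4, -235.3, 35.0]
eef_rot: [[0.454, 0.891, 0.0], [0.891, -0.454, -0.0], [0.0, 0.0, -1.0]]
force: [0.8, -1.2, -0.9]
grip_width: 0.314
```

{"fn": "send_rows", "kwargs": {
  "targets": [
    [1,[0,0,0.4],[0,0,0]],
    [1,[0,0,0.8],[0,0,0]],
    [1,[0,0,0.8],[0,0,0]],
    [1,[0,0,0.8],[0,0,0]],
    [1,[0,0,0.8],[0,0,0]],
    [1,[0,0,0.8],[0,0,0]],
    [1,[0,0,0.4],[0,0,0]],
    [1,[0,0,0],[0,0,0]]
  ]
}}

```text
clock: 4.03
tool_pos: [424.9, -235.7, 157.0]
eef_rot: [[0.454, 0.891, 0.003], [0.891, -0.454, -0.002], [-0.0, 0.003, -1.0]]
force: [0.1, -0.3, -4.8]
grip_width: 0.317
```

{"fn": "send_rows", "kwargs": {
  "targets": [
    [1,[0.275,0.6,0],[0,0,0.42]],
    [1,[0.275,0.907,0],[0,0,0.42]],
    [1,[0.275,0.907,0],[0,0,0.42]],
    [1,[0.275,0.907,0],[0,0,0.42]],
    [1,[0.275,0.907,0],[0,0,0.42]],
    [1,[0.275,0.907,0],[0,0,0.42]],
    [1,[0.275,0.907,0],[0,0,0.42]],
    [1,[0.275,0.907,0],[0,0,0.42]]
  ]
}}

```text
clock: 4.7
tool_pos: [478.9, -60.3, 153.6]
eef_rot: [[0.233, 0.973, -0.002], [0.973, -0.233, 0.0], [-0.0, -0.002, -1.0]]
force: [0.7, 0.3, -4.1]
grip_width: 0.316
```

{"fn": "send_rows", "kwargs": {
  "targets": [
    [1,[0.275,0.907,0],[0,0,0.42]],
    [1,[0.275,0.907,0],[0,0,0.42]],
    [1,[0.275,0.907,0],[0,0,0.42]],
    [1,[0.275,0.907,0],[0,0,0.42]],
    [1,[0.275,0.907,0],[0,0,0.42]],
    [1,[0.275,0.907,0],[0,0,0.42]],
    [1,[0.275,0.6,0],[0,0,0.42]],
    [1,[0.275,0.3,0],[0,0,0.42]]
  ]
}}

```text
clock: 5.37
tool_pos: [533.9, 98.6, 153.5]
eef_rot: [[-0.001, 1.0, -0.002], [1.0, 0.001, -0.0], [-0.0, -0.002, -1.0]]
force: [-0.2, -0.6, -4.0]
grip_width: 0.315
```

```bash
python3 - <<'E'
from h import *
o=get_obs();print(o["tool_pos"],o["eef_rot"],o["clock"],o["force"],o["joint_positions"],o["grip_width"])
c=imaging.camera("wrist");cv2.imwrite("pics/w2.png",c["frame"][:,:,::-1])
c=imaging.camera("top");cv2.imwrite("pics/t2.png",c["frame"][:,:,::-1])
c=imaging.camera("scene");cv2.imwrite("pics/s2.png",c["frame"][:,:,::-1])
E
```

```text
[533.94905467  98.6294446  153.48242257] [[-1.34786022e-03  9.99996449e-01 -2.29901141e-03]
 [ 9.99999090e-01  1.34773638e-03 -5.54152911e-05]
 [-5.23166330e-05 -2.29908401e-03 -9.99997356e-01]] 5.3667 [-0.20969377 -0.56351023 -4.01218489] [6.59505645e+00 2.04926047e+01 9.30787762e+01 1.30516757e-02
 6.65598365e+01 6.51262761e+00] 0.31452071324047287
```

View pics/w2.png

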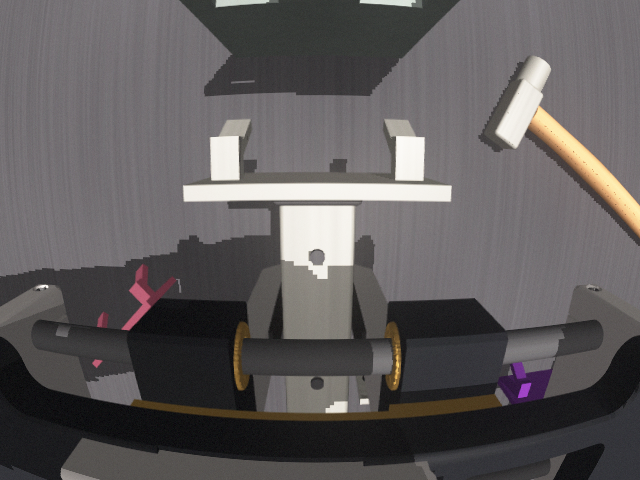

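View pics/t2.png

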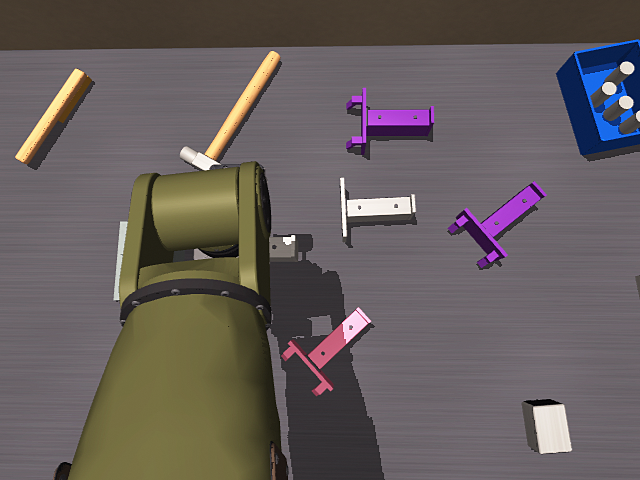

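View pics/s2.png

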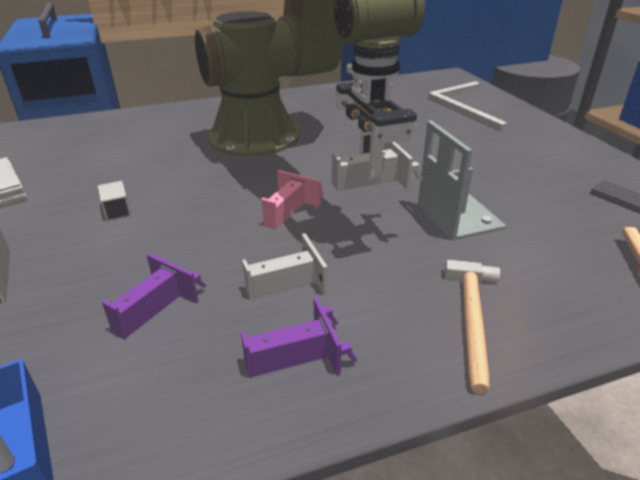

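Wrist view: the tabs are at columns 225 and 410 and the slots at about 242 and 392. Both pairs are centred on column 317, so the lateral alignment is good. Next I'll raise slightly and approach until just short of the plate, then check.

{"fn": "send_rows", "kwargs": {
  "targets": [
    [1,[0,0.5,0.1],[0,0,0]],
    [1,[0,0.7,0],[0,0,0]],
    [1,[0,0.5,0],[0,0,0]],
    [1,[0,0,0],[0,0,0]]
  ]
}}

```text
clock: 5.85
tool_pos: [534.1, 141.0, 157.4]
eef_rot: [[0.001, 1.0, -0.0], [1.0, -0.001, 0.0], [0.0, -0.0, -1.0]]
force: [-0.6, 0.0, -3.7]
grip_width: 0.317
```

```bash
python3 - <<'E'
from h import *
o=get_obs();print(o["tool_pos"],o["clock"],o["force"])
c=imaging.camera("wrist");cv2.imwrite("pics/w3.png",c["frame"][:,:,::-1])
c=imaging.camera("scene");crop(c,320,50,200,200,3,"s3.png")
E
```

```text
[534.05097084 141.02355488 157.44041199] 5.85 [-0.60289719  0.01607491 -3.6900738 ]
```

View pics/w3.png

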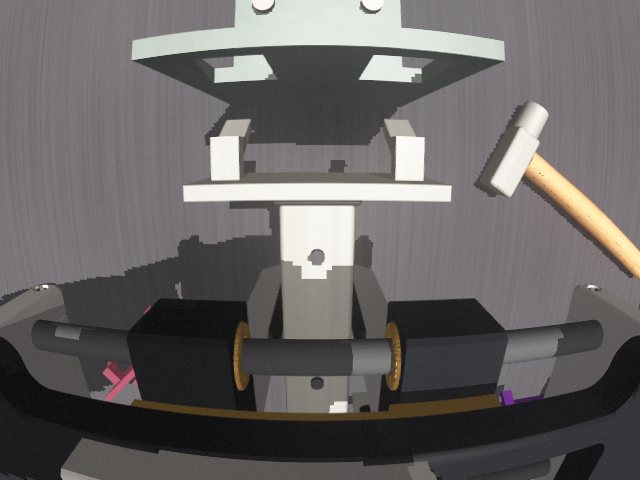

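View pics/s3.png

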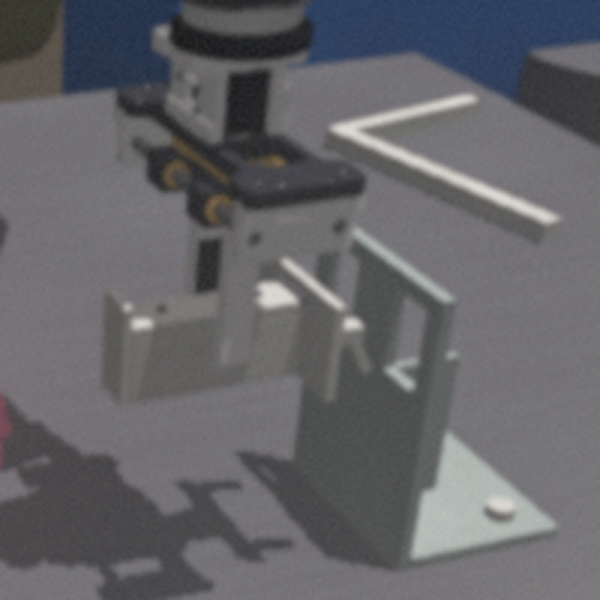

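Aligned: upright top edge spans columns 133–504 (mid 318.5), bracket 184–451 (mid 317.5). I'll insert it, then creep forward until it touches.

{"fn": "send_rows", "kwargs": {
  "targets": [
    [1,[0,0.4,0],[0,0,0]],
    [1,[0,0.5,0],[0,0,0]],
    [1,[0,0.4,0],[0,0,0]],
    [1,[0,0.2,0],[0,0,0]],
    [1,[0,0.1,0],[0,0,0]],
    [1,[0,0,0],[0,0,0]],
    [1,[0,0,0],[0,0,0]]
  ]
}}

```text
clock: 6.53
tool_pos: [534.3, 179.5, 157.4]
eef_rot: [[0.002, 1.0, -0.0], [1.0, -0.002, -0.0], [-0.0, -0.0, -1.0]]
force: [0.3, -0.7, -4.4]
grip_width: 0.316
```

{"fn": "send_rows", "kwargs": {
  "targets": [
    [1,[0,0.06,0],[0,0,0]],
    [1,[0,0.06,0],[0,0,0]],
    [1,[0,0,0],[0,0,0]]
  ]
}}

```text
clock: 6.78
tool_pos: [534.4, 182.5, 157.4]
eef_rot: [[0.002, 1.0, -0.0], [1.0, -0.002, 0.0], [0.0, -0.0, -1.0]]
force: [-0.2, 0.6, -4.3]
grip_width: 0.313
```

{"fn": "send_rows", "kwargs": {
  "targets": [
    [1,[0,0.06,0],[0,0,0]],
    [1,[0,0.06,0],[0,0,0]],
    [1,[0,0,0],[0,0,0]]
  ]
}}

```text
clock: 7.03
tool_pos: [534.3, 185.7, 157.5]
eef_rot: [[0.002, 1.0, -0.0], [1.0, -0.002, 0.0], [0.0, -0.0, -1.0]]
force: [0.3, -0.6, -5.1]
grip_width: 0.315
```

{"fn": "send_rows", "kwargs": {
  "targets": [
    [1,[0,0.04,0],[0,0,0]],
    [1,[0,0,0],[0,0,0]]
  ]
}}

```text
clock: 7.2
tool_pos: [534.3, 186.6, 157.4]
eef_rot: [[0.002, 1.0, -0.0], [1.0, -0.002, 0.0], [0.0, -0.0, -1.0]]
force: [-0.3, 0.8, -4.7]
grip_width: 0.319
```

{"fn": "send_rows", "kwargs": {
  "targets": [
    [1,[0,0.04,0],[0,0,0]],
    [1,[0,0,0],[0,0,0]]
  ]
}}

```text
clock: 7.37
tool_pos: [534.3, 187.6, 157.5]
eef_rot: [[0.002, 1.0, 0.0], [1.0, -0.002, 0.0], [0.0, 0.0, -1.0]]
force: [-0.0, -0.6, -4.1]
grip_width: 0.314
```

No contact yet, so I'll keep creeping.

{"fn": "send_rows", "kwargs": {
  "targets": [
    [1,[0,0.04,0],[0,0,0]],
    [1,[0,0,0],[0,0,0]]
  ]
}}

```text
clock: 7.53
tool_pos: [534.3, 188.6, 157.4]
eef_rot: [[0.002, 1.0, -0.0], [1.0, -0.002, 0.0], [0.0, -0.0, -1.0]]
force: [0.3, -0.1, -4.5]
grip_width: 0.315
```

{"fn": "send_rows", "kwargs": {
  "targets": [
    [1,[0,0.04,0],[0,0,0]],
    [1,[0,0,0],[0,0,0]]
  ]
}}

```text
clock: 7.7
tool_pos: [534.3, 189.6, 157.4]
eef_rot: [[0.002, 1.0, -0.0], [1.0, -0.002, 0.0], [0.0, -0.0, -1.0]]
force: [0.3, 0.8, -4.2]
grip_width: 0.314
```

```bash
python3 - <<'E'
from h import *
o=get_obs();print(o["tool_pos"],o["clock"],o["force"])
c=imaging.camera("wrist");crop(c,120,0,400,240,2,"w4.png")
c=imaging.camera("scene");crop(c,340,50,180,180,3.3,"s4.png")
E
```

```text
[534.34295145 189.60038019 157.43973781] 7.7 [ 0.28274481  0.75033742 -4.18748896]
```

View pics/w4.png

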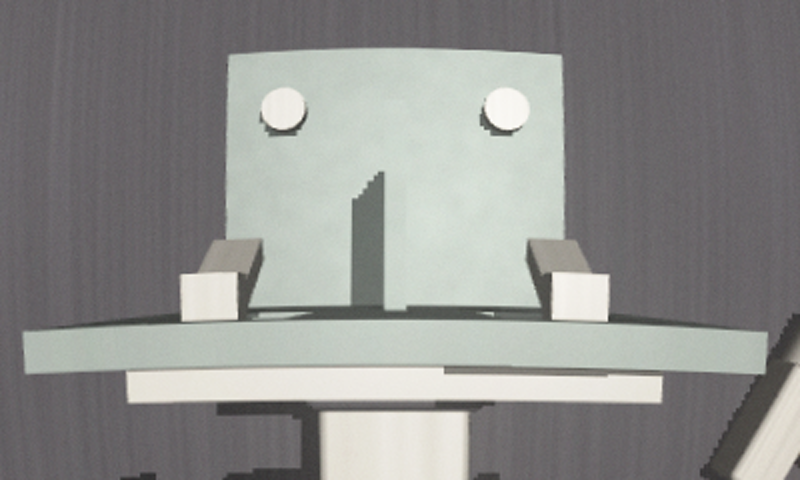

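View pics/s4.png

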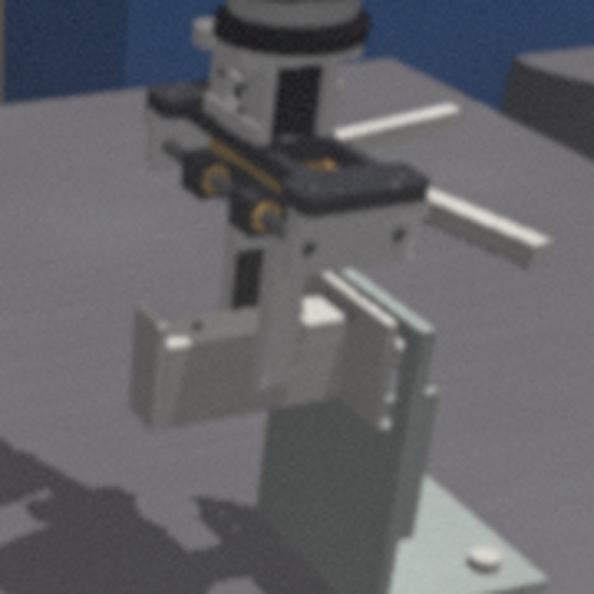

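Both tabs are through (crop pixels (210,297) and (580,297) beyond the plate edge). A small gap remains, so I'll keep creeping until there's contact.

{"fn": "send_rows", "kwargs": {
  "targets": [
    [1,[0,0.04,0],[0,0,0]],
    [1,[0,0,0],[0,0,0]]
  ]
}}

```text
clock: 7.97
tool_pos: [534.3, 190.2, 157.4]
eef_rot: [[0.002, 1.0, -0.0], [1.0, -0.002, -0.001], [-0.001, -0.0, -1.0]]
force: [0.4, -3.3, -4.1]
grip_width: 0.313
```

{"fn": "send_rows", "kwargs": {
  "targets": [
    [1,[0,0.04,0],[0,0,0]],
    [1,[0,0,0],[0,0,0]]
  ]
}}

```text
clock: 8.13
tool_pos: [534.3, 190.2, 157.4]
eef_rot: [[0.002, 1.0, -0.001], [1.0, -0.002, -0.002], [-0.002, -0.001, -1.0]]
force: [-1.4, -11.2, -3.4]
grip_width: 0.313
```

Contact is at y≈190.1. I'll back off to about 1 mm of clearance and lower.

{"fn": "send_rows", "kwargs": {
  "targets": [
    [1,[0,-0.096,0],[0,0,0]],
    [1,[0,0,-0.2],[0,0,0]],
    [1,[0,0,-0.3],[0,0,0]],
    [1,[0,0,-0.3],[0,0,0]],
    [1,[0,0,-0.2],[0,0,0]],
    [1,[0,0,0],[0,0,0]]
  ]
}}

```text
clock: 8.63
tool_pos: [533.7, 189.1, 130.7]
eef_rot: [[0.002, 1.0, -0.002], [1.0, -0.002, -0.001], [-0.001, -0.002, -1.0]]
force: [-0.4, -0.2, -4.2]
grip_width: 0.318
```

{"fn": "send_rows", "kwargs": {
  "targets": [
    [1,[0,0,-0.1],[0,0,0]],
    [1,[0,0,-0.08],[0,0,0]],
    [1,[0,0,0],[0,0,0]]
  ]
}}

```text
clock: 8.88
tool_pos: [534.3, 189.1, 127.7]
eef_rot: [[0.002, 1.0, -0.0], [1.0, -0.002, -0.0], [-0.0, -0.0, -1.0]]
force: [0.0, -0.9, -3.5]
grip_width: 0.315
```

{"fn": "send_rows", "kwargs": {
  "targets": [
    [1,[0,0,-0.06],[0,0,0]],
    [1,[0,0,-0.06],[0,0,0]],
    [1,[0,0,0],[0,0,0]]
  ]
}}

```text
clock: 9.13
tool_pos: [534.3, 189.1, 124.7]
eef_rot: [[0.002, 1.0, -0.0], [1.0, -0.002, -0.0], [-0.0, -0.0, -1.0]]
force: [0.0, -0.2, -4.9]
grip_width: 0.318
```

{"fn": "send_rows", "kwargs": {
  "targets": [
    [1,[0,0,-0.06],[0,0,0]],
    [1,[0,0,0],[0,0,0]]
  ]
}}

```text
clock: 9.3
tool_pos: [534.3, 189.0, 123.3]
eef_rot: [[0.002, 1.0, -0.0], [1.0, -0.002, -0.0], [-0.0, -0.0, -1.0]]
force: [0.4, -0.1, -3.8]
grip_width: 0.317
```

{"fn": "send_rows", "kwargs": {
  "targets": [
    [1,[0,0,-0.04],[0,0,0]],
    [1,[0,0,0],[0,0,0]]
  ]
}}

```text
clock: 9.47
tool_pos: [534.5, 189.1, 122.9]
eef_rot: [[0.002, 1.0, 0.0], [1.0, -0.002, 0.0], [0.0, 0.0, -1.0]]
force: [-1.6, 0.0, -0.1]
grip_width: 0.314
```

Bottomed at TCP z≈123, as predicted. I'll press now.

{"fn": "send_rows", "kwargs": {
  "targets": [
    [1,[0,0,-0.04],[0,0,0]],
    [1,[0,0,0],[0,0,0]]
  ]
}}

```text
clock: 9.63
tool_pos: [534.6, 189.1, 122.4]
eef_rot: [[0.002, 1.0, 0.001], [1.0, -0.002, 0.0], [0.0, 0.001, -1.0]]
force: [-4.4, -3.6, 6.6]
grip_width: 0.322
```

{"fn": "send_rows", "kwargs": {
  "targets": [
    [1,[0,0,-0.04],[0,0,0]],
    [1,[0,0,0],[0,0,0]]
  ]
}}

```text
clock: 9.8
tool_pos: [534.7, 189.0, 121.7]
eef_rot: [[0.002, 1.0, 0.001], [1.0, -0.002, 0.0], [0.0, 0.001, -1.0]]
force: [-4.8, -4.2, 8.6]
grip_width: 0.315
```

{"fn": "send_rows", "kwargs": {
  "targets": [
    [1,[0,0,-0.04],[0,0,0]],
    [1,[0,0,0],[0,0,0]]
  ]
}}

```text
clock: 9.97
tool_pos: [534.8, 189.0, 120.9]
eef_rot: [[0.002, 1.0, 0.002], [1.0, -0.002, 0.0], [0.0, 0.002, -1.0]]
force: [-5.5, -4.5, 11.1]
grip_width: 0.317
```

{"fn": "send_rows", "kwargs": {
  "targets": [
    [1,[0,0,-0.04],[0,0,0]],
    [1,[0,0,0],[0,0,0]]
  ]
}}

```text
clock: 10.13
tool_pos: [534.8, 188.8, 120.3]
eef_rot: [[0.002, 1.0, 0.002], [1.0, -0.002, 0.0], [0.0, 0.002, -1.0]]
force: [-8.5, -7.1, 17.1]
grip_width: 0.315
```

```bash
python3 - <<'E'
from h import *
o=get_obs();print(o["tool_pos"],o["clock"],o["force"],o["wrist_torque"])
c=imaging.camera("wrist");crop(c,120,0,400,240,2,"w5.png")
c=imaging.camera("scene");crop(c,340,50,180,180,3.3,"s5.png")
E
```

```text
[534.75375015 188.83499647 120.34368161] 10.1333 [-8.52290156 -7.08847565 17.0652315 ] [-0.51978191  1.56997779  0.03763561]
```

View pics/w5.png

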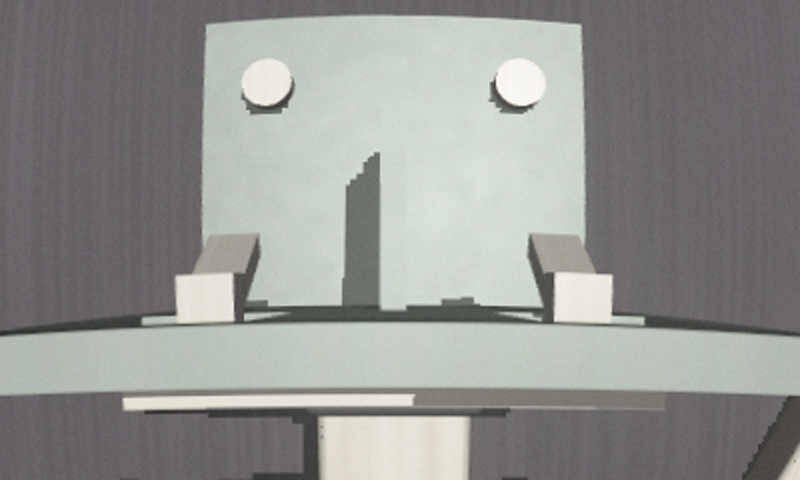

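View pics/s5.png

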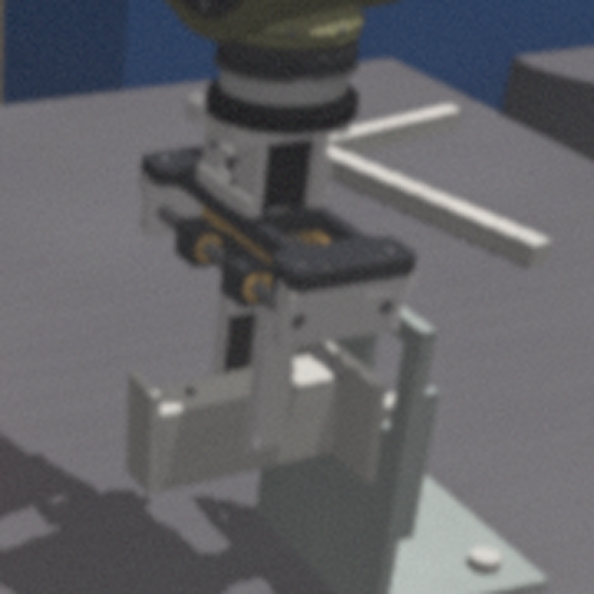

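Pressing at about 17 N on the tool (about 21 N on the slots with the weight). I'll hold briefly, unload and open.

{"fn": "send_rows", "kwargs": {
  "targets": [
    [1,[0,0,0],[0,0,0]],
    [1,[0,0,0],[0,0,0]],
    [1,[0,0,0.04],[0,0,0]],
    [1,[0,0,0],[0,0,0]]
  ]
}}

```text
clock: 10.57
tool_pos: [534.7, 188.8, 120.5]
eef_rot: [[0.002, 1.0, 0.001], [1.0, -0.002, -0.0], [-0.0, 0.001, -1.0]]
force: [-4.5, -5.7, 10.4]
grip_width: 0.312
```

{"fn": "send_rows", "kwargs": {
  "targets": [
    [1,[0,0,0.03],[0,0,0]],
    [0,[0,0,0],[0,0,0]],
    [-0.2,[0,0,0],[0,0,0]],
    [-0.2,[0,0,0],[0,0,0]],
    [-0.2,[0,0,0],[0,0,0]],
    [-0.2,[0,0,0],[0,0,0]],
    [-0.2,[0,0,0],[0,0,0]],
    [-0.2,[0,0,0],[0,0,0]]
  ]
}}

```text
clock: 11.23
tool_pos: [534.3, 189.1, 120.2]
eef_rot: [[0.002, 1.0, -0.0], [1.0, -0.002, 0.0], [0.0, -0.0, -1.0]]
force: [0.7, 0.4, 0.3]
grip_width: 0.597
```

```bash
python3 - <<'E'
from h import *
o=get_obs();print(o["tool_pos"],o["clock"],o["force"],o["grip_width"])
c=imaging.camera("wrist");cv2.imwrite("pics/w6.png",c["frame"][:,:,::-1])
c=imaging.camera("scene");crop(c,340,50,180,180,3.3,"s6.png")
E
```

```text
[534.34568741 189.09523698 120.15794304] 11.2333 [0.69085013 0.36858978 0.34222974] 0.5969831050254676
```

View pics/w6.png

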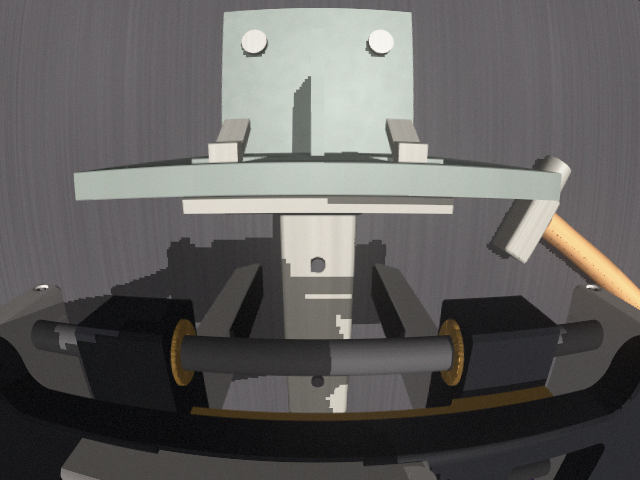

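View pics/s6.png

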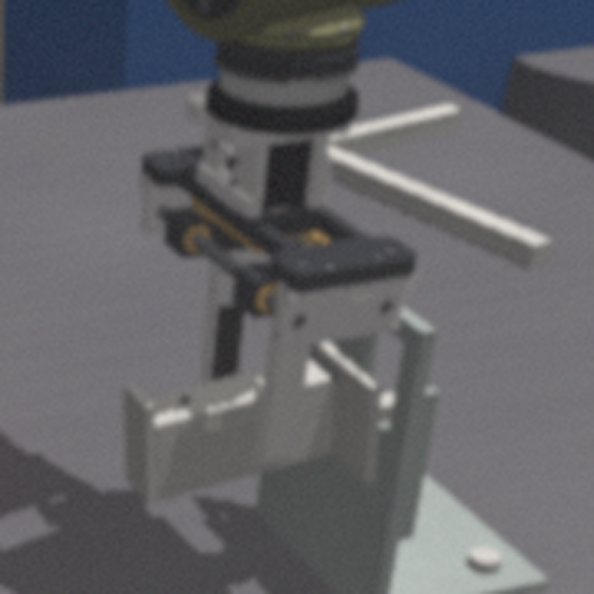

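Released and hanging. I'll retreat straight up, then look.

{"fn": "send_rows", "kwargs": {
  "targets": [
    [-0.4,[0,0,0],[0,0,0]],
    [-0.4,[0,0,0],[0,0,0]],
    [-0.4,[0,0,0.4],[0,0,0]],
    [-0.4,[0,0,0.8],[0,0,0]],
    [-0.4,[0,0,0.8],[0,0,0]],
    [-0.4,[0,0,0.8],[0,0,0]],
    [-0.4,[0,0,0.8],[0,0,0]],
    [-0.4,[0,0,0.8],[0,0,0]]
  ]
}}

```text
clock: 12.0
tool_pos: [534.2, 189.0, 232.1]
eef_rot: [[0.002, 1.0, 0.001], [1.0, -0.002, 0.0], [0.0, 0.001, -1.0]]
force: [0.3, -0.4, -1.0]
grip_width: 0.7
```

{"fn": "send_rows", "kwargs": {
  "targets": [
    [-0.4,[0,-0.9,0.5],[0,0,0]],
    [-0.4,[0,-0.9,0.3],[0,0,0]],
    [-0.4,[0,-0.9,0],[0,0,0]],
    [-0.4,[0,-0.9,0],[0,0,0]],
    [-0.4,[0,-0.9,0],[0,0,0]],
    [-0.4,[0,-0.9,0],[0,0,0]],
    [-0.4,[0,-0.9,0],[0,0,0]],
    [-0.4,[0,-0.9,0],[0,0,0]]
  ]
}}

```text
clock: 12.67
tool_pos: [534.2, 8.0, 251.1]
eef_rot: [[0.002, 1.0, 0.001], [1.0, -0.002, -0.0], [-0.0, 0.001, -1.0]]
force: [0.7, -0.1, -0.0]
grip_width: 0.7
```

```bash
python3 - <<'E'
from h import *
o=get_obs();print(o["tool_pos"],o["clock"],o["force"])
c=imaging.camera("top");crop(c,100,160,170,160,4,"t7.png");cv2.imwrite("pics/t7f.png",c["frame"][:,:,::-1])
c=imaging.camera("scene");crop(c,320,90,190,160,4,"s7.png")
E
```

```text
[534.18189547   7.99933875 251.13800535] 12.6667 [ 0.66380771 -0.11907219 -0.03433862]
```

View pics/t7f.png

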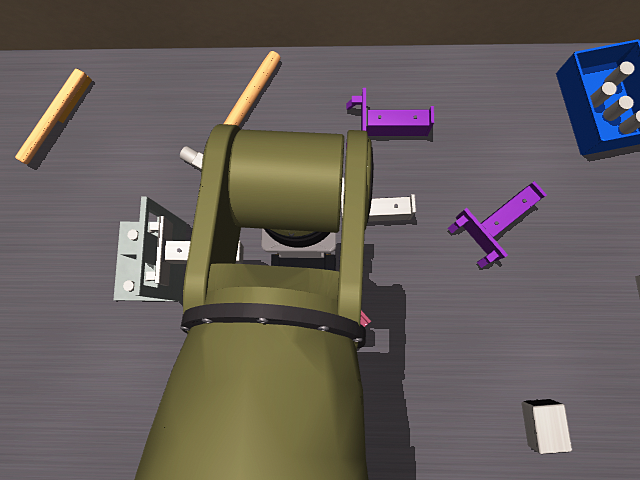

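View pics/s7.png

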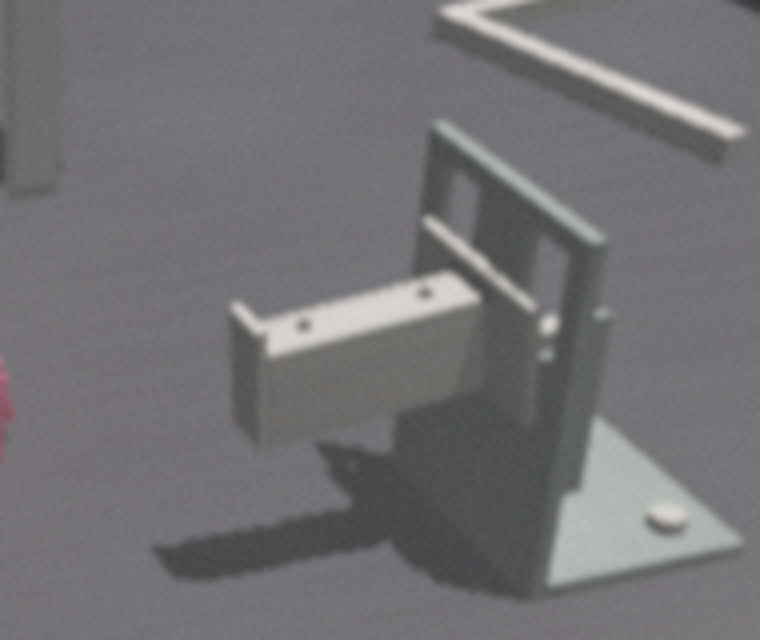

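```bash
python3 - <<'E'
from h import *
s=imaging.camera("scene")
def onpl(u,v,i,val):
    p,d=ray(s,u,v); return p+d*(val-p[i])/d[i]
f=lambda x,y:(320+(x+.5)/4-.5,90+(y+.5)/4-.5)
F=245 # face y from touch: 190.1+55
print("slot bottoms/plate top check z186:",onpl(*f(434,125),1,F),onpl(*f(590,248),1,F))
print("plate top front edge (z~148)",onpl(*f(424,222),1,F-7),onpl(*f(533,312),1,F-7))
print("end plate top outer corners (y~124,z~150)",onpl(*f(231,307),0,534-15),onpl(*f(266,345),0,534+15))
print("tube top near-right edge, x=549: back/front",onpl(*f(484,300),0,549),onpl(*f(270,357),0,549))
# expected projections at home
for nm,P in [("plateTopL",(484,F-7,148)),("plateTopR",(584,F-7,148)),("endTopL",(519,F-121,150)),("endTopR",(549,F-121,150)),("tubeback",(549,F-7,138)),("tubefront",(549,F-116,138))]:
    p=proj(s,P); print(nm,np.round((p-[320,90])*4+1.5,0))
E
```

```text
slot bottoms/plate top check z186: [470.04069818 245.         186.47309477] [604.16018872 245.         182.72280998]
plate top front edge (z~148) [482.91917966 238.         143.38800837] [581.18966541 238.         142.73348452]
end plate top outer corners (y~124,z~150) [519.         120.99183783 135.80090409] [549.         124.60329458 130.83979296]
tube top near-right edge, x=549: back/front [549.         233.483531   134.08470805] [549.         127.03353794 124.38239822]
plateTopL [426. 214.]
plateTopR [538. 304.]
endTopL [239. 278.]
endTopR [268. 306.]
tubeback [494. 291.]
tubefront [276. 329.]
```

```bash
python3 - <<'E'
from h import *
from bench import ticket
a=cv2.cvtColor(imaging.camera("scene")["frame"][120:240,370:510],cv2.COLOR_RGB2GRAY).astype(np.float32)
for i in range(6): b=imaging.camera("scene")
b=cv2.cvtColor(b["frame"][120:240,370:510],cv2.COLOR_RGB2GRAY).astype(np.float32)
print("shift",cv2.phaseCorrelate(a,b))
t=imaging.camera("top")["frame"].astype(int); t0=cv2.imread("pics/top0.png")[:,:,::-1].astype(int)
print("plain end diff",np.abs(t-t0)[190:225,395:420].mean(), "before shadow none")
print(ticket.finish_job())
E
```

```text
shift ((-0.0370807001543767, 0.020585504010767863), 1.0634967437496892)
plain end diff 7.2278095238095235 before shadow none
the job is handed in; nothing more can be done
None
```

The two-tab bracket is hanging on the upright by both tabs, released, and the job is handed in at about 13 s; no verdict came back.

**What I did:** I picked the bare-steel bracket with tabs at top pixel (465,320) and gripped it across the tube. I passed both tabs through the slots and advanced until the back plate touched the front face. After backing off 1 mm I lowered it until the necks met the slot bottoms, at TCP z ≈ 123 as predicted. I then pressed it down with about 17 N read at the wrist, opened the gripper, went straight up and moved clear.

**Last checks:**
- **At rest:** the picture around the bracket shifted less than 0.05 px over about 0.3 s.
- **Position:** it sits within a few mm of the middle of the upright. The grip height is about 105–109 mm, inside the 100–121 mm window.
- **Tilt:** the tube droops about 4–5° at the front, partly because of the 2 mm play in the hooks, against a limit of 10°. The far-camera heights read up to 3 mm low on the known plate top, so this is approximate.
- **Plain bracket:** it looks to be in the same place in the top view. The image difference there was small but not zero (7 grey levels), and I did not measure its position.

**What disagreed:**
- While pressing there was also a sideways force of about 8 N, so the two tabs may not have been loaded equally.
- The tool went about 2.5 mm below the point of first contact, which I think was the bracket slipping or pitching in the jaws.

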